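# Switch on the glaze warmer

### The job

Switch on the plate warmer that the deli cup of glaze stands on: lift the locking collar on its toggle, swing the lever over to the other end, away from you and towards the cup, and let the collar drop back so that it locks there. Leave the other warmer, with the iced cupcake on it, switched off, and do not push the cup about or tip it.

Things in the scene. Friction and masses are not known exactly. Their poses are not given: they have to be found in the camera images.
- glaze_warmer: Steel plate warmer to switch on, 250x120 mm, fixed; a deli cup is on its plate (an equal warmer carries a cupcake). Origin: centre of its underside. x runs from toggle end (near robot) to plate end, y left, z up; yaw within 0.2 rad of the robot's axes. Toggle end 45 mm tall; round plate 108 mm across at x +65 mm, top 35 mm up. Lever's pivot axis: along y through x -80, y 0, z 12 mm, inside the housing.
- glaze_warmer_grip (a point): Middle of the grip of that toggle's locking collar, 78 mm from the lever's pivot (98 mm with the collar fully up); z points along the lever to its tip. The grip is a ribbed black cylinder 26 mm in diameter and 36 mm long about this point; the lever's tip pokes out to 26 mm above it. Fingers fit on both sides of it along the warmer's y and may hold it pointing straight down.
- glaze_warmer_lever (a joint): Angle of that warmer's lever, rad. 0: off, leaning 0.40 rad from vertical towards the toggle end (the warmer's -x). 0.80: on, leaning 0.40 rad towards the plate (+x). It swings freely once the collar is up; a stop is at each end. The collar drops back only when the lever is fully at an end.
- glaze_warmer_collar (a joint): How far that collar is lifted along the lever, m: 0 down (locked), 0.020 fully up. A spring pulls it down with 3 N, rising to 5 N. Its narrow steel foot catches on a lock block that stands between the lever's two ends (18 mm wide along y, top 69 mm above the table), so it must be up at least 0.014 while the lever swings across.
- glaze_cup: Open clear plastic deli cup with orange-brown glaze, 109 mm in diameter at the rim, 72 mm tall, standing loose on the plate of the warmer to switch on. Origin: centre of its underside, z up.
- cupcake_warmer_lever (a joint): Angle of the lever of the other, equal warmer, on which the iced cupcake stands, rad: 0 off, 0.80 on. Stays off.
Not all that is in view belongs to the job. Leave any blue look-alike of the glaze_cup alone.

How it is judged:
By the outcome, as a careful person would: the job done as asked, in the order asked, and still so for the second after the job is handed in, with the robot touching nothing.
It also fails if it takes over 38 s, if anything falls off the work surface, if the arm or the gripper's body presses on something with over 40 N, if the wrist force passes 120 N, or if a joint passes its speed limit or range.

### The arm

A 6-joint arm with a two-finger parallel gripper is mounted at the origin on a cart in front of the work surface, level with it; the furniture and walls round the work are solid. World frame = base frame: x ahead of the robot, y to its left, z up, the work surface at z = 0. Lengths are in mm, angles in rad, forces in N, time in s.
With the tool pointing down it reaches from about 400 to 825 mm from the base axis. Payload 7 kg.
Tool frame: the origin (TCP) lies at the very end of the fingers, on their centre line; the grasp point (between the pads) lies 19 mm behind it; z points along the fingers, y is the direction in which the jaws open and shut (so a half turn about z gives the same grasp; the last joint's range is limited). The gripper opens to 88 mm and grips with 3 to 60 N. Pads are 19 mm wide; open, the fingers measure 130 mm over their backs; the gripper's body (78 mm by 193 mm) begins 47 mm behind the grasp point.
Start: joints at [1.49, 0.359, 0.012, 0, -1.224, -0.288], TCP at [243.342, 629.587, 226.561] pointing down, gripper open.
Joint ranges: [-3.07, 3.07], [-1.43, 2.12], [-1.02, 1.25], [-3.03, 1.67], [-3.05, -0], [-3.03, 3.03]. Speed limits (rad/s): [2.39, 2.39, 3.01, 3.14, 3.14, 3.14].

### API

Orientations are given as a rotation vector (axis times angle).
In Python, from bench import env gives the robot as it stands. The module is installed in compiled form; this text tells all that it offers.
- The arm moves only by the tool move_arm, never from a script. Its argument "steps" is a list of rows, each a list of 7 numbers: the turn, a rotation vector about the tool's x, y, z normalised to -1 to 1, where 1 is 0.15 rad, then the shift along the tool's x, y, z normalised to -1 to 1, where 1 is 0.05 m, then the closure in counts, from 0 (fully open) to 255 (shut). A call has 1 to 12 rows; each row shifts and turns the pose as measured when the row begins, along the tool's axes as they then stand; what a row does not reach is not made up. A row lasts 1/10 s, in which the tool goes at most 50 mm and 8.59 degrees, less where a joint would pass 70% of its speed; a pose out of reach is approached as far as the arm can. A call with a number of a shift or a turn outside -1 to 1 is refused whole. A call with a gripper value outside its range is refused whole. The fingers move at their own pace and stop on an object; "force" is the grip in N (left out, the last holds). Time passes only in rows, so rows that do not move let the fingers close. It gives the time, the measured TCP pose, the force and the opening at its end, in the units of the state.
- env.read_state(): the state, without advancing time (a new reading comes with each control period).
- env.camera(name): name is "scene" or "top" or "wrist"; returns a dict with "img" (384x512x3 uint8, blue, green, red), "range_z" (384x512 float32, mm along the optical axis (not along the pixel's ray), 0 where there is no reading), "camera_matrix" (3x3 intrinsics, pixels), "k1" (the pictures are not rectified: a ray, as slopes to the right and down, at radius r is drawn at 1 + k1 r^2 times it, then the intrinsics apply), "xyz" and "rotation" of the camera in the world. Camera axes: x right, y down, z forward; pixel columns grow to the right and rows downward; lengths in mm; the calibration is good to about 2 mm. A picture is of the moment at which its call begins.
- env.job_done(): hands the job in, once; it reports no verdict.
The state is a dict: "time_s": time; "qpos": joint angles; "joint_velocities": joint speeds; "joint_efforts": joint torques, N m; "ee_pos": TCP position; "ee_rot": TCP orientation; "ft_force": force on the tool from outside, world axes, zero at the start; "moment": the same for the moment, N m; "width": finger opening in mm.
Only numpy, scipy, OpenCV 4.12 (cv2) and the standard library are available. Lean on these libraries where they do the work, as an engineer would, in place of code of your own. Each camera call takes 0.05 s, during which the arm holds its last target.

## Working session

There is one attempt and no reset: what is moved stays moved. The work goes in short steps, Python scripts to look and compute and a tool call to move; the robot and the scene stay as the last step left them, time stands still between calls to the robot, and variables do not carry over. Pictures are saved under pics/ and viewed, and the job is handed in when it is done.

Besides the shell and the picture viewer there is one more tool, called after ">>>" as name([rows], argument=value, ...), one row to a line, values as JSON. move_arm: Moves the arm, as the interface text tells. Its arguments: {"type":"object","properties":{"steps":{"type":"array"},"force":{"type":"number"}},"required":["steps"]}

```bash
mkdir -p pics
cat > h.py <<'E'
import numpy as np, cv2
from bench import env
def pts(c):
    z=c["range_z"].astype(float);K=c["camera_matrix"];h,w=z.shape
    u,v=np.meshgrid(np.arange(w),np.arange(h))
    x=(u-K[0,2])/K[0,0];y=(v-K[1,2])/K[1,1]
    a,b=x.copy(),y.copy()
    for _ in range(8):
        s=1+c["k1"]*(a*a+b*b);a=x/s;b=y/s
    P=np.stack([a*z,b*z,z],-1)@np.array(c["rotation"]).T+np.array(c["xyz"])
    P[z<=0]=np.nan
    return P
E
python3 - <<'E'
from h import *
for n in ["scene","top","wrist"]:
    c=env.camera(n);cv2.imwrite(f"pics/{n}0.png",c["img"]);np.save(f"pics/{n}0.npy",pts(c))
    print(n,c["xyz"],c["rotation"])
s=env.read_state();print(s)
E
```

```text
Traceback (most recent call last):
  File "h.py", line 10, in pts
    P=np.stack([a*z,b*z,z],-1)@np.array(c["rotation"]).T+np.array(c["xyz"])
      ~~~~~~~~~~~~~~~~~~~~~~~~~~~~~~~~~~~~~~~~~~~~~~~~~~^~~~~~~~~~~~~~~~~~~
ValueError: operands could not be broadcast together with shapes (384,512) (3,)
```

Rotation is a rotation vector.

```bash
sed -i 's/np.array(c\["rotation"\]).T/cv2.Rodrigues(np.array(c["rotation"],float))[0].T/' h.py
python3 - <<'E'
from h import *
for n in ["scene","top","wrist"]:
    c=env.camera(n);cv2.imwrite(f"pics/{n}0.png",c["img"]);np.save(f"pics/{n}0.npy",pts(c))
    print(n,c["xyz"],c["rotation"])
s=env.read_state();print(s)
E
```

```text
scene [ 247.22861214 -628.68901241  715.52718572] [-2.27578375  0.5093808  -0.19630908]
top [ 364.34819998    6.79236242 1146.10606648] [-2.11786044  2.14646485 -0.178846  ]
wrist [314.79877609 601.94775043 384.51770731] [ 1.6722509  -2.4396499  -0.35003635]
{'time_s': 0.2, 'qpos': array([ 1.49009622e+00,  3.59136446e-01,  1.14010151e-02, -1.47838602e-04,
       -1.22411804e+00, -2.88107914e-01]), 'joint_velocities': array([ 0.0007284 , -0.00193024,  0.00315291, -0.00131445,  0.00193411,
        0.00096322]), 'joint_efforts': array([-4.30965238e-04, -5.82558489e+01,  2.92981410e+01,  6.99294850e+00,
        8.17013526e-03, -1.29930904e-04]), 'ee_pos': array([243.27040876, 629.32212161, 225.97007471]), 'ee_rot': array([ 3.08726689e+00, -5.75926782e-01, -4.52795676e-05]), 'ft_force': array([ 0.18500876, -0.14548496, -0.64174605]), 'moment': array([-0.05521673, -0.01173917,  0.01561117]), 'width': 87.43922068775524}
```

View pics/scene0.png

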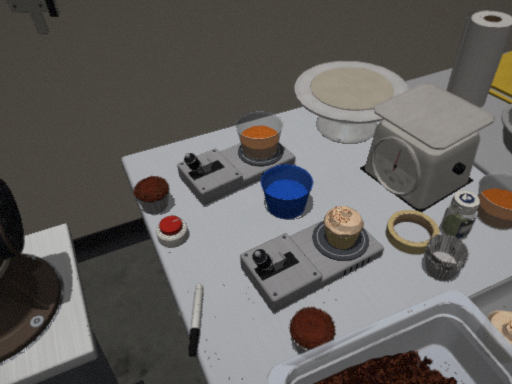

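View pics/top0.png

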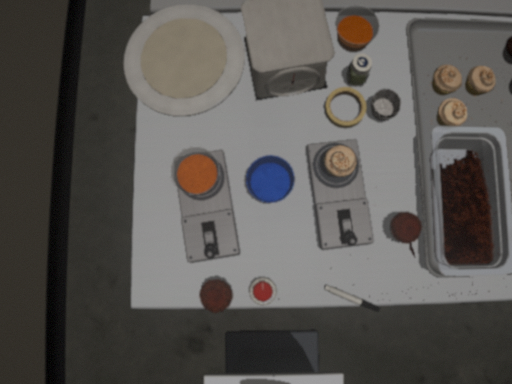

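View pics/wrist0.png

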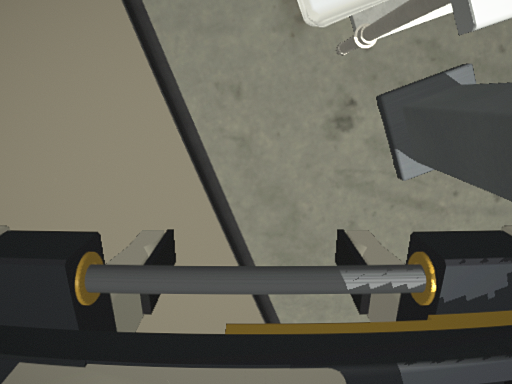

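The top view shows the glaze warmer with its toggle near pixel (209,236) and its cup at (199,174). The cupcake warmer is on the right, around (345,228), and the blue look-alike is at (270,180).

Run:
```python
from h import *
P=np.load("pics/top0.npy");I=cv2.imread("pics/top0.png")
for u,v in [(209,236),(209,250),(195,250),(230,250),(185,220),(220,160),(199,174),(240,230),(160,220),(209,228),(210,240)]:
    print((u,v),P[v,u].round(1),I[v,u])
# toggle housing top (z~45)
m=((P[...,2]>38)&(P[...,2]<52)).astype(np.uint8)
m[:, :150]=0;m[:,260:]=0;m[:190]=0;m[270:]=0
n,l,st,_=cv2.connectedComponentsWithStats(m)
k=1+st[1:,4].argmax();print(st[k])
q=P[l==k];print("z",np.median(q[:,2]));r=cv2.minAreaRect(q[:,:2].astype(np.float32));print(r,cv2.boxPoints(r))
# whole warmer edges z>20
m=((P[...,2]>18)).astype(np.uint8)
m[:, :150]=0;m[:,245:]=0;m[:140]=0;m[270:]=0
n,l,st,_=cv2.connectedComponentsWithStats(m)
k=1+st[1:,4].argmax();print(st[k]);q=P[l==k]
# black knob
g=(I.max(2)<45).astype(np.uint8);g[:,:190]=0;g[:,225:]=0;g[:215]=0;g[262:]=0
ys,xs=np.nonzero(g)
for z0,z1 in [(0,60),(60,75),(75,90),(90,105),(105,125)]:
    qq=P[ys,xs];s=(qq[:,2]>=z0)&(qq[:,2]<z1);print(z0,s.sum(),qq[s].mean(0) if s.any() else "")
# cup rim
m=(P[...,2]>95)&(P[...,2]<120);m[:,:165]=0;m[:,235:]=0;m[:140]=0;m[210:]=0
q=P[m];print("cup",len(q),q.mean(0),cv2.minEnclosingCircle(q[:,:2].astype(np.float32)))
big=cv2.resize(I[140:280,150:260],None,fx=5,fy=5,interpolation=cv2.INTER_CUBIC)[:600];cv2.imwrite("pics/zoomtop.png",cv2.resize(I[150:270,150:260],None,fx=5,fy=5,interpolation=cv2.INTER_CUBIC))
S=cv2.imread("pics/scene0.png");cv2.imwrite("pics/zoomscene.png",cv2.resize(S[100:210,160:310],None,fx=5,fy=5,interpolation=cv2.INTER_CUBIC))
```

```text
(209, 236) [461.6 137.8  70.2] [115 117 122]
(209, 250) [429.2 134.1  99.7] [53 53 52]
(195, 250) [432.7 171.9  47.1] [118 119 123]
(230, 250) [431.9  93.4  48.4] [124 126 128]
(185, 220) [500.2 194.8  49.3] [80 81 83]
(220, 160) [642.3 118.1  30.2] [112 114 117]
(199, 174) [599.8 160.4  75.1] [ 38  76 139]
(240, 230) [481.2  73.7   0.7] [145 145 145]
(160, 220) [506.7 262.5   1.6] [142 143 145]
(209, 228) [482.4 141.5  40.5] [43 44 45]
(210, 240) [452.7 135.3  72.4] [108 111 113]
[ 181  209   58   53 2148]
z 44.79385952992379
((465.5798034667969, 140.2419891357422), (105.55826568603516, 118.84039306640625), 9.33407974243164) [[403.86206 190.31514]
 [423.1369   73.04826]
 [527.29755  90.16884]
 [508.0227  207.43571]]
[ 170  146   70  117 5846]
0 21 [486.09669778 142.64987682  46.73206558]
60 0 
75 5 [441.02185571 138.73132919  83.07359406]
90 2 [428.19652768 140.52454741  99.26206923]
105 0 
cup 338 [613.75823615 175.64386788 103.2029883 ] ((601.8463745117188, 166.6234130859375), 55.48345947265625)
```

View pics/zoomtop.png

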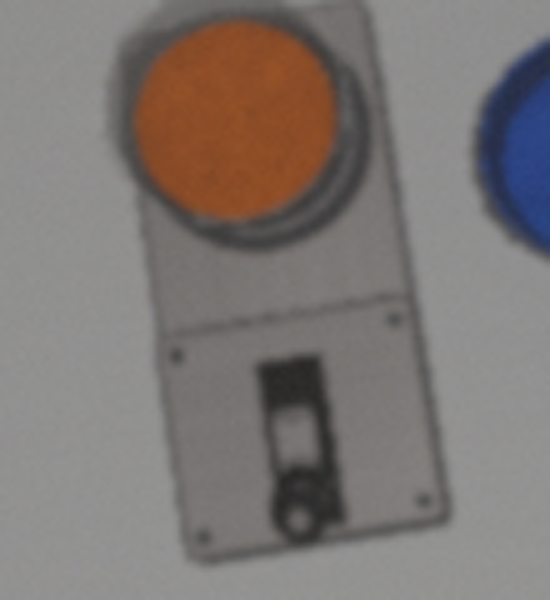

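View pics/zoomscene.png

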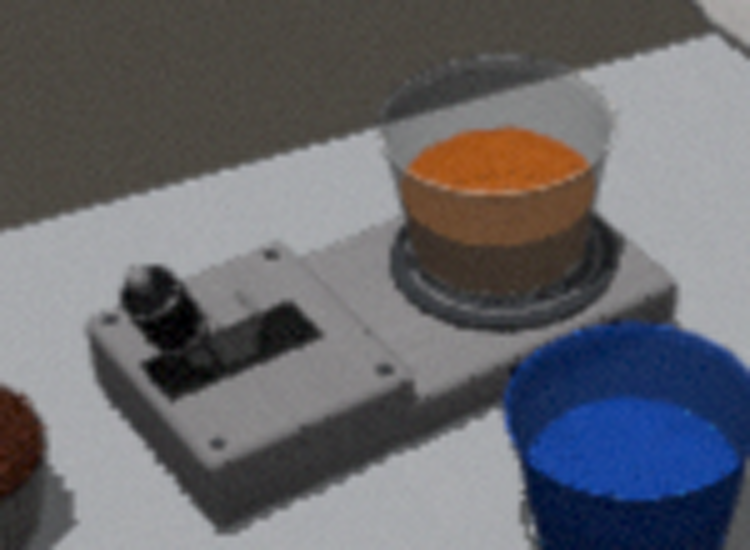

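```bash
cat >> h.py <<'E'
def ray(c,u,v,zp):
    K=c["camera_matrix"];x=(u-K[0,2])/K[0,0];y=(v-K[1,2])/K[1,1];a,b=x,y
    for _ in range(8):
        s=1+c["k1"]*(a*a+b*b);a,b=x/s,y/s
    d=cv2.Rodrigues(np.array(c["rotation"],float))[0]@np.array([a,b,1.]);o=np.array(c["xyz"])
    return o+d*(zp-o[2])/d[2]
E
python3 - <<'E'
from h import *
c=env.camera("top")
f=lambda X,Y,z:ray(c,150+(X+.5)/5-.5,150+(Y+.5)/5-.5,z)
for n,X,Y,z in [("nearL",188,560,45),("nearR",450,520,45),("stepL",165,333,45),("stepR",408,296,45),("slotTL",258,362,45),("slotTR",320,355,45),("tip",300,517,107.8),("screwNL",203,537,45),("screwNR",424,500,45),("screwFL",176,355,45),("screwFR",393,318,45)]:
    print(n,f(X,Y,z).round(1))
c=env.camera("scene")
f=lambda X,Y,z:ray(c,160+(X+.5)/5-.5,100+(Y+.5)/5-.5,z)
for n,X,Y,z in [("screwNL",110,319,45),("screwNR",217,443,45),("screwFL",271,255,45),("screwFR",386,369,45),("tip",146,272,105)]:
    print(n,f(X,Y,z).round(1))
E
```

```text
nearL [407.1 189.6  45. ]
nearR [423.8  72.3  45. ]
stepL [509.4 201.1  45. ]
stepR [524.9  90.8  45. ]
slotTL [495.7 158.6  45. ]
slotTR [498.6 130.6  45. ]
tip [422.3 131.8 107.8]
screwNL [417.3 182.9  45. ]
screwNR [432.9  83.9  45. ]
screwFL [499.3 196.   45. ]
screwFR [515.   97.6  45. ]
screwNL [417.6 182.4  45. ]
screwNR [433.1  83.5  45. ]
screwFL [499.6 194.1  45. ]
screwFR [516.4  96.2  45. ]
tip [425.6 132.8 105. ]
```

The near and far screws agree between the two views to within about 2 mm. They give yaw ≈ 0.156, pivot ≈ (461,138) and the grip in the off position ≈ (431,133,84). I'll turn first, then travel across.

>>> move_arm([
  [0,0,-0.9,0,0,0,0],
  [0,0,-0.9,0,0,0,0],
  [0,0,-0.9,0,0,0,0],
  [0,0,-0.8,0,0,0,0],
  [0,0,0,0,0,0,0],
])

```text
time_s: 0.8
ee_pos: [243.2, 629.1, 225.7]
ee_rot: [3.128, 0.275, -0.001]
ft_force: [-0.3, -0.0, -0.2]
width: 87.4
```

>>> move_arm([
  [0,0,0,0.2,0.9,0,0],
  [0,0,0,0.2,0.9,0,0],
  [0,0,0,0.2,0.9,0,0],
  [0,0,0,0.2,0.9,0,0],
  [0,0,0,0.2,0.9,0,0],
  [0,0,0,0.2,0.9,0,0],
  [0,0,0,0.2,0.9,0,0],
  [0,0,0,0.2,0.9,0,0],
  [0,0,0,0.2,0.9,0,0],
  [0,0,0,0,0,0,0],
])

```text
time_s: 1.8
ee_pos: [399.7, 230.0, 225.2]
ee_rot: [3.132, 0.218, 0.002]
ft_force: [0.3, 0.3, 0.0]
width: 87.5
```

>>> move_arm([
  [0,0,-0.11,0.11,0.67,0.2,0],
  [0,0,0,0.11,0.67,0.2,0],
  [0,0,0,0.11,0.67,0.2,0],
  [0,0,0,0,0,0,0],
  [0,0,0,0,0,0,0],
])

```text
time_s: 2.3
ee_pos: [432.5, 129.4, 196.0]
ee_rot: [-3.133, -0.213, -0.008]
ft_force: [0.2, 0.2, 0.8]
width: 87.7
```

Run:
```python
from h import *
c=env.camera("wrist");cv2.imwrite("pics/wrist1.png",c["img"]);np.save("pics/wrist1.npy",pts(c));print(c["xyz"],c["rotation"])
s=env.read_state();print(s["ee_pos"],s["ee_rot"],s["qpos"])
```

```text
[507.73337038 139.51157557 354.98058051] [ 2.1979418  -1.9179619  -0.27277753]
[432.26747093 129.62315149 195.83806363] [-3.13265227 -0.21423381 -0.00709489] [ 0.73170522  0.00335098 -0.50786872  0.00173594 -1.05502192  0.97480045]
```

View pics/wrist1.png

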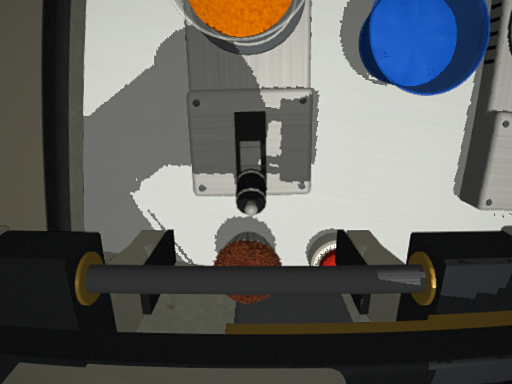

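The wrist view shows the glaze warmer's toggle at (250,190), its housing screws at (195,102), (303,101), (202,188) and (303,187), and the cup at the top.

Run:
```python
from h import *
I=cv2.imread("pics/wrist1.png");P=np.load("pics/wrist1.npy")
cv2.imwrite("pics/zw1.png",cv2.resize(I[80:220,180:325],None,fx=4,fy=4,interpolation=cv2.INTER_CUBIC))
c=env.camera("wrist")
for n,u,v,z in [("FL",196,102,45),("FR",303,101,45),("NL",202.5,188,45),("NR",303,187,45),("tip",250,210,107.8),("blockFace",249,150,45)]:
    print(n,ray(c,u,v,z).round(1),P[int(v),int(u)].round(1))
for v in range(165,216,4): print(v,[P[v,u].round(0).tolist() for u in (242,250,258)])
```

```text
FL [499.1 194.8  45. ] [499.5 194.4  46.3]
FR [513.7  95.3  45. ] [513.9  95.2  46.1]
NL [416.4 180.8  45. ] [416.9 181.   46. ]
NR [431.2  80.7  45. ] [432.2  81.1  48.1]
tip [421.6 132.2 107.8] [421.8 132.  107.7]
blockFace [460.7 139.4  45. ] [464.5 139.2  68. ]
165 [[450.0, 144.0, 69.0], [451.0, 137.0, 69.0], [452.0, 129.0, 70.0]]
169 [[447.0, 143.0, 70.0], [449.0, 136.0, 74.0], [448.0, 129.0, 68.0]]
173 [[444.0, 143.0, 74.0], [446.0, 136.0, 79.0], [446.0, 129.0, 75.0]]
177 [[442.0, 142.0, 80.0], [444.0, 135.0, 85.0], [444.0, 128.0, 80.0]]
181 [[440.0, 142.0, 86.0], [441.0, 135.0, 90.0], [441.0, 128.0, 86.0]]
185 [[437.0, 141.0, 89.0], [439.0, 135.0, 94.0], [439.0, 128.0, 92.0]]
189 [[435.0, 141.0, 96.0], [437.0, 134.0, 100.0], [437.0, 127.0, 96.0]]
193 [[433.0, 140.0, 101.0], [434.0, 134.0, 102.0], [435.0, 127.0, 100.0]]
197 [[430.0, 140.0, 101.0], [431.0, 133.0, 102.0], [431.0, 127.0, 100.0]]
201 [[426.0, 139.0, 100.0], [427.0, 133.0, 100.0], [428.0, 126.0, 100.0]]
205 [[422.0, 139.0, 97.0], [426.0, 133.0, 107.0], [424.0, 126.0, 98.0]]
209 [[417.0, 139.0, 95.0], [423.0, 132.0, 109.0], [420.0, 125.0, 96.0]]
213 [[379.0, 138.0, -0.0], [419.0, 132.0, 108.0], [382.0, 119.0, 1.0]]
```

View pics/zw1.png

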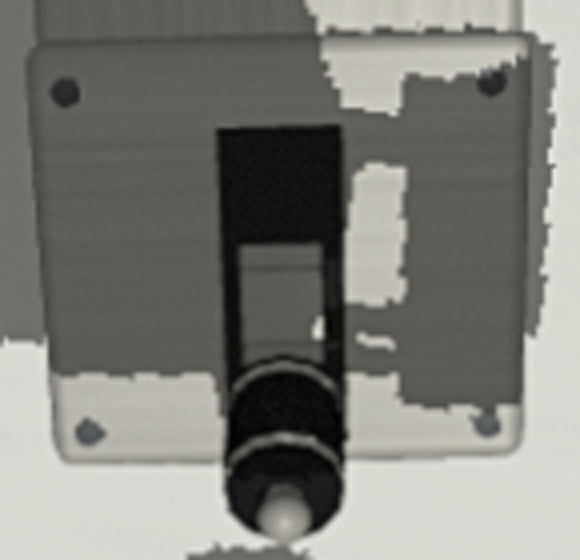

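>>> move_arm([
  [0,0,-0.15,0,-0.08,0.5,0],
  [0,0,0,0,0,0.5,0],
  [0,0,0,0,0,0.5,0],
  [0,0,0,0,0,0.5,0],
  [0,0,0,0,0,0.4,0],
  [0,0,0,0,0,0,0],
  [0,0,0,0,0,0,0],
])

```text
time_s: 3.1
ee_pos: [434.6, 143.9, 76.0]
ee_rot: [-3.124, -0.259, -0.02]
ft_force: [0.2, 0.7, 0.1]
width: 87.5
```

Run:
```python
from h import *
for n in ["scene","wrist"]:
    c=env.camera(n);cv2.imwrite(f"pics/{n}2.png",c["img"])
s=env.read_state();R=cv2.Rodrigues(s["ee_rot"])[0];print(s["ee_pos"],R.round(3))
d=np.array([432,133.6,64.8])-s["ee_pos"];print((R.T@d/50).round(3))
```

```text
[434.79991094 143.84184776  76.45469712] [[ 0.986  0.165  0.013]
 [ 0.164 -0.986  0.009]
 [ 0.014 -0.006 -1.   ]]
[-0.092  0.194  0.231]
```

View pics/wrist2.png

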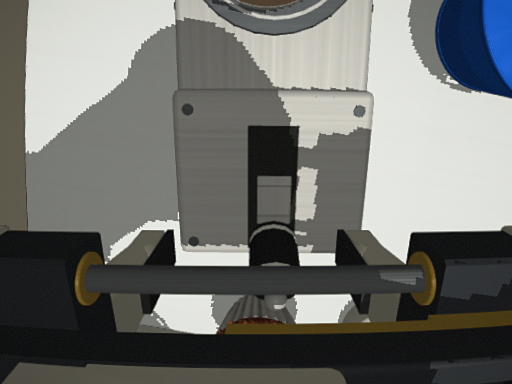

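The wrist view has the grip at column 272 and the jaw centre near 256, so it's about 10 mm off in y, as the pose says. I'll correct that before closing.

>>> move_arm([
  [0,0,0,-0.09,0.19,0.23,0],
  [0,0,0,0,0,0,0],
  [0,0,0,0,0,0,0],
])

```text
time_s: 3.5
ee_pos: [434.2, 136.0, 68.2]
ee_rot: [-3.12, -0.26, -0.03]
ft_force: [-0.0, 0.3, 0.3]
width: 88.0
```

Run:
```python
from h import *
s=env.read_state();R=cv2.Rodrigues(s["ee_rot"])[0];print(s["ee_pos"],R.round(3))
d=np.array([432,133.6,64.8])-s["ee_pos"];print((R.T@d/50).round(3))
```

```text
[434.15598474 135.97356632  68.22517739] [[ 0.986  0.165  0.018]
 [ 0.165 -0.986  0.012]
 [ 0.02  -0.009 -1.   ]]
[-0.052  0.04   0.067]
```

>>> move_arm([
  [-0.06,-0.13,0.06,-0.06,0.05,0.07,0],
  [0,0,0,0,0,0,0],
  [0,0,0,0,0,0,130],
  [0,0,0,0,0,0,130],
  [0,0,0,0,0,0,130],
], force=30)

```text
time_s: 4.0
ee_pos: [433.1, 134.5, 66.6]
ee_rot: [-3.13, -0.245, -0.003]
ft_force: [0.5, -0.7, 0.1]
width: 68.6
```

Run:
```python
from h import *
s=env.read_state();R=cv2.Rodrigues(s["ee_rot"])[0];print(s["ee_pos"],R.round(3),s["width"],s["ft_force"])
d=np.array([432,133.6,64.8])-s["ee_pos"];print((R.T@d/50).round(3))
c=env.camera("wrist");cv2.imwrite(f"pics/wrist3.png",c["img"])
```

```text
[433.12597598 134.47563059  66.61532526] [[ 0.988  0.156  0.002]
 [ 0.156 -0.988  0.002]
 [ 0.002 -0.002 -1.   ]] 68.59047970012011 [ 0.52565397 -0.67143758  0.0626656 ]
[-0.025  0.014  0.036]
```

View pics/wrist3.png

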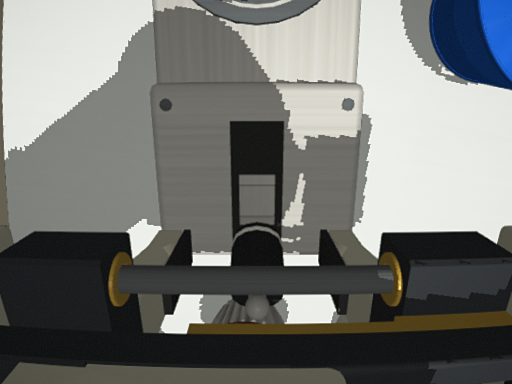

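Well centred: the grip is at column 257, and the jaws at about 180 and 332. Closing now.

>>> move_arm([
  [0,0,0,-0.02,0.01,0.03,255],
  [0,0,0,0,0,0,255],
  [0,0,0,0,0,0,255],
  [0,0,0,0,0,0,255],
  [0,0,0,0,0,0,255],
  [0,0,0,0,0,0,255],
  [0,0,0,0,0,0,255],
  [0,0,0,0,0,0,255],
], force=30)

```text
time_s: 4.85
ee_pos: [431.9, 133.4, 64.9]
ee_rot: [-3.131, -0.245, -0.003]
ft_force: [-0.2, -0.8, -0.2]
width: 25.7
```

>>> move_arm([
  [0,0,0,-0.05,0,-0.11,255],
  [0,0,0,-0.05,0,-0.11,255],
  [0,0,0,-0.05,0,-0.11,255],
  [0,0,0,0,0,0,255],
])

```text
time_s: 5.25
ee_pos: [424.5, 132.3, 82.6]
ee_rot: [-3.131, -0.245, -0.004]
ft_force: [3.5, -0.7, -5.5]
width: 25.2
```

Run:
```python
from h import *
s=env.read_state();R=cv2.Rodrigues(s["ee_rot"])[0];print(s["ee_pos"],R.round(3),s["width"],s["ft_force"],s["moment"])
c=env.camera("scene");cv2.imwrite(f"pics/scene4.png",cv2.resize(c["img"][90:220,130:310],None,fx=4,fy=4))
```

```text
[424.48703034 132.31254287  82.64456071] [[ 0.988  0.156  0.003]
 [ 0.156 -0.988  0.002]
 [ 0.003 -0.001 -1.   ]] 25.19980648490332 [ 3.49953431 -0.73052163 -5.46190715] [-0.5021724  -1.04329991 -0.01440466]
```

View pics/scene4.png

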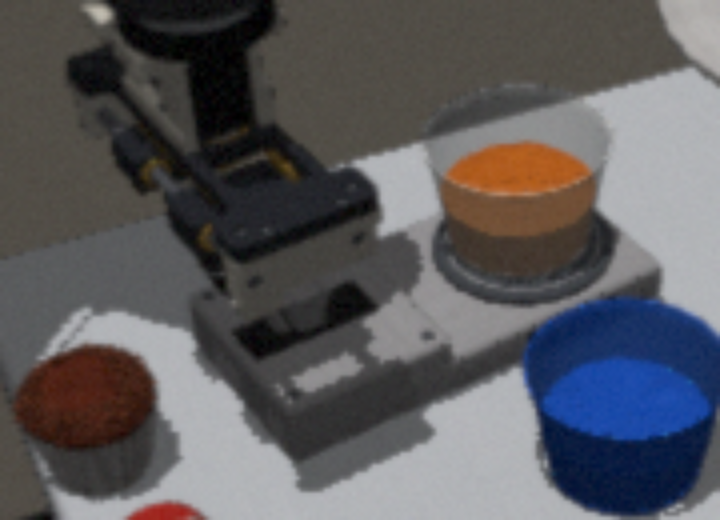

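>>> move_arm([
  [0,0,0,0.19,0,-0.03,255],
  [0,0,0,0.19,0,-0.05,255],
  [0,0,0,0,0,0,255],
])

```text
time_s: 5.6
ee_pos: [441.2, 134.7, 84.9]
ee_rot: [-3.132, -0.244, 0.006]
ft_force: [-0.1, 1.9, -5.1]
width: 25.6
```

```bash
cat > w.py <<'E'
from h import *
s=env.read_state();R=cv2.Rodrigues(s["ee_rot"])[0]
u=np.array([.988,.155]);d=s["ee_pos"][:2]-[431.9,133.4]
x=d@u-30.4;z=s["ee_pos"][2]-64.9+71.8;yl=d@[-.155,.988]
r=np.hypot(x,z);print("t",s["time_s"],"phi",np.arctan2(x,z).round(3),"r",r.round(2),"yl",yl.round(2),"F",s["ft_force"].round(1),"w",s["width"].round(1),"toolz",R[:,2].round(3),"yaw",np.arctan2(R[1,0],R[0,0]).round(3))
for p in (-.1,0,.1,.2,.3,.4,.41):
    print(p,"cmd x,z",((95.5*np.sin(p)-x)/50).round(3),(-(95.5*np.cos(p)-z)/50).round(3))
E
python3 w.py
```

```text
Traceback (most recent call last):
  File "w.py", line 5, in <module>
    r=np.hypot(x,z);print("t",s["time_s"],"phi",np.arctan2(x,z).round(3),"r",r.round(2),"yl",yl.round(2),"F",s["ft_force"].round(1),"w",s["width"].round(1),"toolz",R[:,2].round(3),"yaw",np.arctan2(R[1,0],R[0,0]).round(3))
                                                                                                                                        ^^^^^^^^^^^^^^^^
AttributeError: 'float' object has no attribute 'round'
```

```bash
sed -i 's/s\["width"\].round(1)/s["width"]/' w.py; python3 w.py
```

```text
t 5.6 phi -0.225 r 94.18 yl -0.19 F [-0.1  1.9 -5.1] w 25.59815780987658 toolz [-0.004  0.    -1.   ] yaw 0.155
-0.1 cmd x,z 0.229 -0.064
0 cmd x,z 0.42 -0.074
0.1 cmd x,z 0.611 -0.064
0.2 cmd x,z 0.799 -0.036
0.3 cmd x,z 0.984 0.012
0.4 cmd x,z 1.164 0.077
0.41 cmd x,z 1.181 0.085
```

The lever swings freely, with no force along x. Lift is about 16 mm, and I'll raise it slightly as I go.

>>> move_arm([
  [0,0,0,0.21,0,-0.07,255],
  [0,0,0,0.2,0,-0.02,255],
  [0,0,0,0,0,0,255],
])

```text
time_s: 5.9
ee_pos: [460.3, 137.6, 87.5]
ee_rot: [3.132, 0.24, -0.015]
ft_force: [-1.7, 2.8, -5.0]
width: 25.6
```

```bash
python3 w.py
```

```text
t 5.9 phi -0.018 r 94.42 yl -0.23 F [-1.7  2.8 -5. ] w 25.5934232508495 toolz [-0.01  -0.001 -1.   ] yaw 0.153
-0.1 cmd x,z -0.157 -0.012
0 cmd x,z 0.034 -0.022
0.1 cmd x,z 0.224 -0.012
0.2 cmd x,z 0.413 0.016
0.3 cmd x,z 0.598 0.063
0.4 cmd x,z 0.777 0.129
0.41 cmd x,z 0.795 0.136
```

>>> move_arm([
  [0,0.07,0,0.21,0,-0.02,255],
  [0,0,0,0.2,0,0.02,255],
  [0,0,0,0,0,0,255],
])

```text
time_s: 6.2
ee_pos: [478.4, 140.4, 85.7]
ee_rot: [-3.132, -0.237, 0.006]
ft_force: [-2.0, 3.3, -5.2]
width: 25.2
```

```bash
python3 w.py
```

```text
t 6.2 phi 0.178 r 94.04 yl -0.26 F [-2.   3.3 -5.2] w 25.160195102064513 toolz [-0.004 -0.    -1.   ] yaw 0.151
-0.1 cmd x,z -0.523 -0.049
0 cmd x,z -0.332 -0.059
0.1 cmd x,z -0.142 -0.049
0.2 cmd x,z 0.047 -0.021
0.3 cmd x,z 0.232 0.027
0.4 cmd x,z 0.412 0.092
0.41 cmd x,z 0.429 0.1
```

>>> move_arm([
  [0,0.03,0,0.21,0,0.02,255],
  [0,0,0,0.18,0,0.06,255],
  [0,0,0,0,0,0,255],
])

```text
time_s: 6.5
ee_pos: [495.0, 143.0, 80.6]
ee_rot: [-3.132, -0.235, 0.005]
ft_force: [-3.7, 2.7, -3.5]
width: 25.1
```

```bash
python3 w.py
```

```text
t 6.5 phi 0.365 r 93.62 yl -0.29 F [-3.7  2.7 -3.5] w 25.144449985188373 toolz [-0.003  0.    -1.   ] yaw 0.149
-0.1 cmd x,z -0.859 -0.151
0 cmd x,z -0.668 -0.161
0.1 cmd x,z -0.478 -0.151
0.2 cmd x,z -0.289 -0.123
0.3 cmd x,z -0.104 -0.076
0.4 cmd x,z 0.076 -0.01
0.41 cmd x,z 0.093 -0.003
```

>>> move_arm([
  [0,0.02,0,0.08,0,0.02,255],
  [0,0,0,0.03,0,0.01,255],
  [0,0,0,0,0,0,255],
])

```text
time_s: 6.8
ee_pos: [497.7, 143.4, 78.8]
ee_rot: [-3.132, -0.233, 0.004]
ft_force: [-4.4, 4.0, -5.0]
width: 25.1
```

```bash
python3 w.py
```

```text
t 6.8 phi 0.399 r 92.97 yl -0.32 F [-4.4  4.  -5. ] w 25.137249894126022 toolz [-0.002  0.    -1.   ] yaw 0.148
-0.1 cmd x,z -0.914 -0.187
0 cmd x,z -0.723 -0.197
0.1 cmd x,z -0.532 -0.187
0.2 cmd x,z -0.344 -0.159
0.3 cmd x,z -0.159 -0.112
0.4 cmd x,z 0.021 -0.046
0.41 cmd x,z 0.038 -0.039
```

>>> move_arm([
  [0,0,0,0.06,0,0.02,255],
  [0,0,0,0.06,0,0.02,255],
])

```text
time_s: 7.0
ee_pos: [500.0, 143.5, 76.5]
ee_rot: [-3.133, -0.231, 0.01]
ft_force: [-15.5, 6.1, 1.3]
width: 25.2
```

```bash
python3 w.py
```

```text
t 7.0 phi 0.431 r 91.84 yl -0.59 F [-15.5   6.1   1.3] w 25.21755255052223 toolz [-0.007 -0.    -1.   ] yaw 0.147
-0.1 cmd x,z -0.959 -0.232
0 cmd x,z -0.768 -0.241
0.1 cmd x,z -0.577 -0.232
0.2 cmd x,z -0.389 -0.203
0.3 cmd x,z -0.204 -0.156
0.4 cmd x,z -0.024 -0.091
0.41 cmd x,z -0.007 -0.083
```

The lever is against the stop, with 15 N reaction. Next I'll lower along the lever, keeping a light push towards the stop.

>>> move_arm([
  [0,0,0,-0.05,0,0.09,255],
  [0,0,0,-0.04,0,0.09,255],
  [0,0,0,-0.04,0,0.08,255],
  [0,0,0,0,0,0,255],
])

```text
time_s: 7.4
ee_pos: [495.6, 143.4, 67.4]
ee_rot: [-3.131, -0.236, -0.003]
ft_force: [-5.1, 0.4, -2.5]
width: 24.9
```

```bash
python3 w.py|head -1
```

```text
t 7.4 phi 0.43 r 81.75 yl 0.05 F [-5.1  0.4 -2.5] w 24.908518672077452 toolz [ 0.002  0.002 -1.   ] yaw 0.151
```

>>> move_arm([
  [0,0,0,-0.03,0,0.06,255],
  [0,0,0,0,0,0,255],
])

```text
time_s: 7.6
ee_pos: [495.7, 143.4, 67.0]
ee_rot: [-3.13, -0.239, -0.011]
ft_force: [-3.9, 1.7, -2.0]
width: 25.0
```

```bash
python3 w.py|head -1
```

```text
t 7.6 phi 0.433 r 81.41 yl -0.01 F [-3.9  1.7 -2. ] w 25.045209304292726 toolz [ 0.007  0.003 -1.   ] yaw 0.152
```

>>> move_arm([
  [0,0,0,-0.03,0,0.08,255],
  [0,0,0,0,0,0,255],
])

```text
time_s: 7.8
ee_pos: [496.1, 143.4, 66.4]
ee_rot: [-3.129, -0.242, -0.019]
ft_force: [-6.2, 1.0, -0.5]
width: 25.2
```

```bash
python3 w.py|head -1
python3 - <<'E'
from h import *
c=env.camera("wrist");cv2.imwrite(f"pics/wrist5.png",c["img"])
E
```

```text
t 7.8 phi 0.441 r 81.01 yl -0.07 F [-6.2  1.  -0.5] w 25.156358613567395 toolz [ 0.012  0.004 -1.   ] yaw 0.154
```

View pics/wrist5.png

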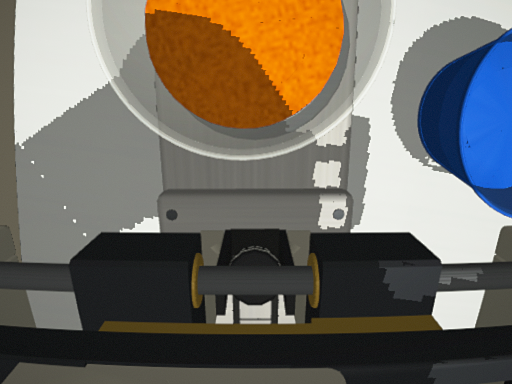

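The cup is undisturbed at the top of the view and the lever is between the jaws. Opening to let the collar drop.

>>> move_arm([
  [0,0,0,0,0,0,0],
  [0,0,0,0,0,0,0],
  [0,0,0,0,0,0,0],
  [0,0,0,0,0,0,0],
  [0,0,0,0,0,0,0],
  [0,0,0,0,0,0,0],
  [0,0,0,0,0,0,0],
  [0,0,0,0,0,0,0],
  [0,0,0,0,0,0,0],
  [0,0,0,0,0,0,0],
])

```text
time_s: 8.85
ee_pos: [498.3, 143.8, 66.8]
ee_rot: [-3.128, -0.243, -0.027]
ft_force: [1.4, -0.7, 0.2]
width: 87.2
```

```bash
python3 w.py|head -1
python3 - <<'E'
from h import *
c=env.camera("wrist");cv2.imwrite(f"pics/wrist6.png",c["img"])
E
```

```text
t 8.85 phi 0.463 r 82.34 yl 0.0 F [ 1.4 -0.7  0.2] w 87.2382820411527 toolz [ 0.017  0.005 -1.   ] yaw 0.155
```

View pics/wrist6.png

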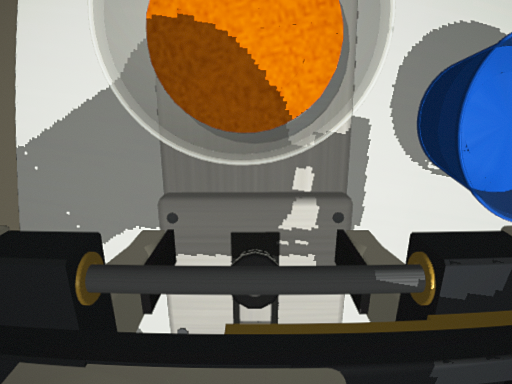

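>>> move_arm([
  [-0.04,-0.11,0,0,0,-0.3,0],
  [0,0,0,0,0,-0.6,0],
  [0,0,0,0,0,-0.8,0],
  [0,0,0,0,0,-0.8,0],
  [0,0,0,-0.5,0,-0.3,0],
  [0,0,0,-0.8,0,0,0],
  [0,0,0,0,0,0,0],
])

```text
time_s: 9.6
ee_pos: [431.7, 133.3, 211.7]
ee_rot: [3.127, 0.24, -0.004]
ft_force: [0.7, 1.3, -0.0]
width: 87.7
```

Run:
```python
from h import *
c=env.camera("wrist");cv2.imwrite("pics/wrist7.png",c["img"]);np.save("pics/wrist7.npy",pts(c))
c=env.camera("scene");cv2.imwrite("pics/scene7.png",cv2.resize(c["img"][90:220,130:310],None,fx=4,fy=4))
```

```text
(no output)
```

View pics/wrist7.png

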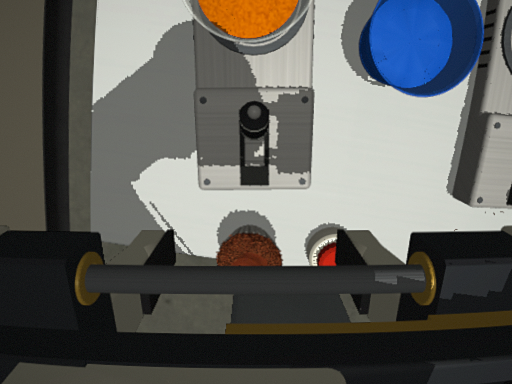

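View pics/scene7.png

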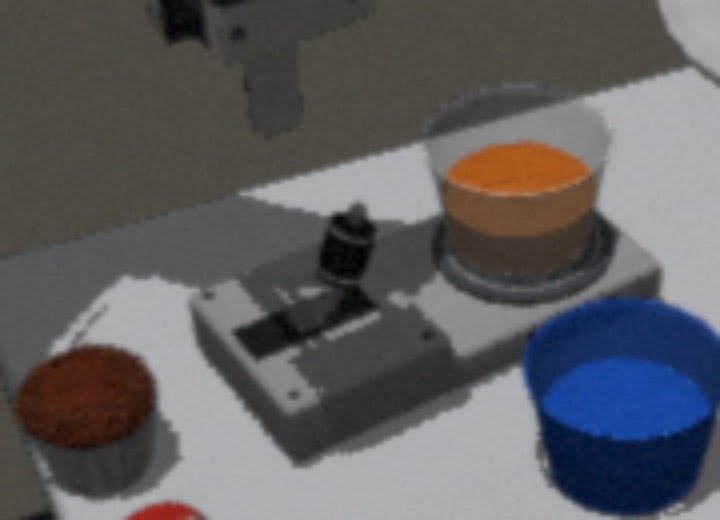

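Run:
```python
from h import *
P=np.load("pics/wrist7.npy")
for v in range(98,140,3): print(v,[P[v,u].round(0).tolist() for u in (246,254,262)])
m=(P[...,2]>75)&(P[...,2]<125);m[:90]=0;m[145:]=0;m[:,235:275]&=True;m[:,:235]=0;m[:,275:]=0
q=P[m]-[462,138.3,12];x=q[:,0]*.988+q[:,1]*.155;z=q[:,2]
a=x*np.sin(.4)+z*np.cos(.4);b=x*np.cos(.4)-z*np.sin(.4)
h=np.histogram(a,bins=np.arange(60,118,2));print(dict(zip(h[1].astype(int).tolist(),h[0].tolist())));print("lateral of top",np.mean(b[(a>93)&(a<98)]),"tip",a.max(),b[a>100].mean())
T=np.load("pics/top0.npy")
c=env.camera("top");Q=pts(c);cv2.imwrite("pics/top8.png",c["img"])
for X in (T,Q):
    mm=(X[...,2]>95)&(X[...,2]<120);mm[:,:165]=0;mm[:,235:]=0;mm[:140]=0;mm[200:]=0
    print(cv2.minEnclosingCircle(X[mm][:,:2].astype(np.float32)))
```

```text
98 [[507.0, 153.0, 45.0], [508.0, 145.0, 45.0], [509.0, 137.0, 46.0]]
101 [[504.0, 152.0, 45.0], [506.0, 145.0, 94.0], [507.0, 137.0, 46.0]]
104 [[502.0, 151.0, 94.0], [503.0, 144.0, 96.0], [504.0, 138.0, 94.0]]
107 [[500.0, 151.0, 96.0], [501.0, 144.0, 108.0], [502.0, 137.0, 96.0]]
110 [[497.0, 150.0, 97.0], [499.0, 144.0, 108.0], [500.0, 137.0, 97.0]]
113 [[495.0, 150.0, 97.0], [497.0, 143.0, 110.0], [497.0, 137.0, 98.0]]
116 [[493.0, 149.0, 100.0], [494.0, 143.0, 109.0], [495.0, 136.0, 98.0]]
119 [[490.0, 149.0, 100.0], [491.0, 143.0, 100.0], [492.0, 136.0, 99.0]]
122 [[488.0, 149.0, 101.0], [489.0, 142.0, 102.0], [490.0, 136.0, 101.0]]
125 [[486.0, 148.0, 102.0], [487.0, 142.0, 102.0], [488.0, 135.0, 102.0]]
128 [[483.0, 148.0, 100.0], [484.0, 141.0, 102.0], [485.0, 135.0, 100.0]]
131 [[480.0, 148.0, 92.0], [482.0, 141.0, 100.0], [482.0, 134.0, 92.0]]
134 [[476.0, 147.0, 82.0], [478.0, 141.0, 93.0], [478.0, 133.0, 83.0]]
137 [[473.0, 147.0, 76.0], [475.0, 140.0, 84.0], [475.0, 133.0, 75.0]]
{60: 2, 62: 17, 64: 8, 66: 19, 68: 14, 70: 18, 72: 20, 74: 17, 76: 17, 78: 20, 80: 22, 82: 15, 84: 24, 86: 17, 88: 34, 90: 221, 92: 330, 94: 0, 96: 4, 98: 20, 100: 46, 102: 59, 104: 7, 106: 0, 108: 0, 110: 0, 112: 0, 114: 0}
lateral of top -3.276632963582781 tip 104.30798973020974 -3.5199968832880004
((601.8463745117188, 166.6234130859375), 55.48345947265625)
((601.4715576171875, 166.29022216796875), 55.321956634521484)
```

View pics/top8.png

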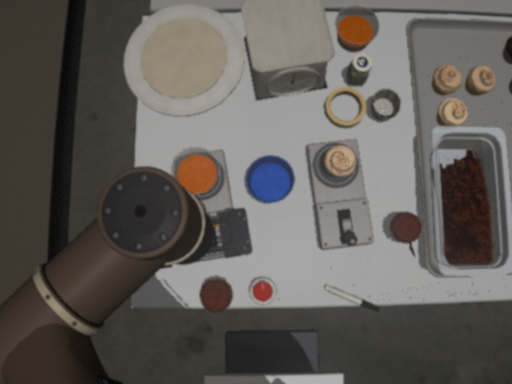

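Run:
```python
from h import *
for f,sg,(v0,v1) in (("wrist1",-1,(160,220)),("wrist7",1,(90,145))):
    P=np.load(f"pics/{f}.npy")
    m=(P[...,2]>75)&(P[...,2]<125);m[:v0]=0;m[v1:]=0;m[:,:235]=0;m[:,275:]=0
    for px in (462,460.5):
        q=P[m]-[px,138.3,12];x=q[:,0]*.988+q[:,1]*.155;z=q[:,2]
        s=np.arctan2(x,z);r=np.hypot(x,z);tip=(P[m][:,2]>106.)
        a=sg*x*np.sin(.4)+z*np.cos(.4)
        h=np.histogram(a,bins=np.arange(86,108,1));print(f,px,h[0],"tip phi",s[tip].mean().round(3),"r",r[tip].mean().round(1))
```

```text
wrist1 462 [ 26  22  13  24  25  29  27 134 219  29   5   0   7   7  11  13  17  25
  25  26   3] tip phi -0.398 r 104.0
wrist1 460.5 [ 27  12  23  23  26  29  58 232 100   7   1   2   8   9  13  15  24  24
  28  11   0] tip phi -0.385 r 103.4
wrist7 462 [  6  11  16  18  35 186 266  64   0   0   0   4   6  14  15  31  32  27
   7   0   0] tip phi 0.358 r 102.3
wrist7 460.5 [  5   7  13  20  16  87 255 185  17   0   0   1   5   9  14  20  32  36
  19   0   0] tip phi 0.371 r 102.8
```

The gap between collar face and lever tip is the same as at the start (about 11.5 mm), so the collar is fully down. The lever leans towards the cup, the cup rim centre moved under 1 mm, and the other lever is unchanged. Handing in.

```bash
python3 -c "
from bench import env
print(env.job_done())"
```

```text
the job is handed in; nothing more can be done
None
```

The glaze warmer is switched on: I lifted its collar, swung the lever over to the stop at the cup end, lowered the collar most of the way and let its spring drop it the rest. I handed the job in at about 10 s, with the gripper open and clear above the warmer.

- **Collar:** The gap between its top face and the lever tip is about 11.5 mm, the same as before the move. It is therefore fully down and locked.
- **Lever:** It leans towards the cup. The wrist view measured a swing of about 0.76 rad instead of the full 0.80. I put that difference down to the roughly 2 mm calibration and viewing error, because the collar can only drop with the lever fully at an end.
- **Cup:** The rim centre moved about 0.5 mm between the first and last top views, which is within measurement noise, and the cup stands upright.
- **Other warmer:** In the last top view the cupcake warmer's lever was still off, and the blue look-alike had not moved.
- **Forces:** The largest wrist force I read was about 17 N, when I pressed the lever against its stop.

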